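# Hold the service key switch on

### The job

Put the plate imaging station into service mode: pull the key with the red bow up out of the key holder, push it into the keyway of the grey switch box until its collar is home, working it past the stiff pins, and turn it a quarter turn clockwise (seen from above). The switch springs back, so finish while still gripping the key and holding it turned; leave the blue key in the holder and do not disturb the other things on the desk.

Things in the scene. Friction and masses are not known exactly. Their poses are not given: they have to be found in the camera images.
- red_key: loose key with a red bow, 60 g, upright in the holder; origin on its long axis at the underside of its steel shoulder collar (26 diameter, 4 thick), 28 mm below the bow's centre. Above the collar a 10 diameter stem and the bow; below it 10 mm of round neck, 6 diameter, then a flat bit 16 wide (x), 6 thick (y), ending in a point 34 mm below the collar. The blue key is alike.
- red_key_grip (a point): centre of the flat red plastic bow of the red key (bow 36 wide along x, 10 thick along y, 32 high: grip it across the 10 mm). Key's axes: x across the bow, y through its thickness, z up the key (tip down). The key is the same turned half round about z.
- blue_key_grip (a point): centre of the flat blue plastic bow of the blue key (bow 36 wide along x, 10 thick along y, 32 high: grip it across the 10 mm). Key's axes: x across the bow, y through its thickness, z up the key (tip down). The key is the same turned half round about z.
- key_holder: fixed grey block 134 x 54 x 44 mm high, origin under its centre, long side along its x. Two upright slots, 33 mm either side of centre along x, 19 x 9 mm, right through; a key stands in each, collar on the top face, bow's width along the block's x. Red and blue may be in either slot. A key must rise more than 34 mm to come clear.
- switch_box: fixed grey switch box 130 (x) x 100 (y) x 58 mm high, origin under its centre. On top, 15 mm toward +x, a square steel escutcheon (50 x 50, its face 64 mm above the desk) with the keyway; on the other half a flat indicator dial 34 diameter, 5 mm high. Only a key pushed home (within 4 mm) can turn, and once turned it cannot be pulled out.
- keyway (a point): centre of the keyway's mouth; x along the slot, z up. Slot 17.6 (x) x 7.6 (y), 1.5 mm chamfer, straight down. The key goes in with its bow's width along x, either way round. Two levels of sprung sticky pins resist: each takes about 5 to 15 N to pass; a small wiggle helps. Home: collar on the escutcheon, bow's centre 28 mm above the mouth.
- plug (a joint): turn of the lock cylinder about the vertical through keyway, rad: 0 = rest, slot lined up; grows as the key turns clockwise seen from above; stop at 1.62. A spring, 0.02 N m at rest to 0.09 at a quarter turn, drives it back. Key and cylinder have 0.1 to 0.15 rad of play. A black pointer on the dial follows it from a red to a green mark.
- water_bottle_mid (a point): white-capped reagent bottle 60 diameter x 129 high, standing; a bystander. Origin at its middle.
- stain_bottle_mid (a point): black-capped small reagent bottle 46 diameter x 85 high, standing; a bystander. Origin at its middle.
- cal_weight_mid (a point): brass-coloured check weight 30 diameter x 48 high, standing; a bystander. Origin at its middle.
There are look-alikes about, which are no part of the job. What is shaped like the key_holder but purple is not meant.

How it is judged:
On the way, in this order (a step that is already met when the one before it is completed fails the run):
1. the red key is in the fingers, drawn wholly out of the holder (contact force between the fingers and red_key above 1 N and z of red_key_grip in the frame of key_holder above 0.108 m), for 0.1 s.
2. the red key is pushed home in the keyway, not yet turned (z of red_key_grip in the frame of keyway below 0.032 m and horizontal distance between red_key_grip and keyway below 0.006 m and angle between red_key_grip's own z axis and vertical below 0.2 rad and value of joint plug below 0.5 rad), for 0.1 s.
At the end, for the whole second after the job is handed in: Red key upright (within 0.2 rad), within 4 mm of home and 6 mm of the keyway's axis; the cylinder turned at least 1.3 rad (75 degrees) clockwise and kept there against its spring by the fingers, which still grip the key (more than 1 N) and are still (value of joint plug above 1.3 rad and contact force between the fingers and red_key above 1 N and z of red_key_grip in the frame of keyway below 0.032 m and horizontal distance between red_key_grip and keyway below 0.006 m and angle between red_key_grip's own z axis and vertical below 0.2 rad and linear speed of red_key below 0.03 m/s); the arm keeps its last pose, push and grip.
It fails at once if the blue key is pulled up or knocked (distance of blue_key_grip from where it was at the start of the episode above 0.015 m).
It fails at once if the water bottle is pushed or knocked over (distance of water_bottle_mid from where it was at the start of the episode above 0.03 m).
It fails at once if the stain bottle is pushed or knocked over (distance of stain_bottle_mid from where it was at the start of the episode above 0.03 m).
It fails at once if the cal weight is pushed or knocked over (distance of cal_weight_mid from where it was at the start of the episode above 0.03 m).
It also fails if it takes over 45 s, if anything falls off the work surface, if the arm or the gripper's body presses on something with over 40 N, if the wrist force passes 120 N, or if a joint passes its speed limit or range.

### The arm

A 6-joint arm with a two-finger parallel gripper is mounted at the origin on a cart in front of the work surface, level with it; the furniture and walls round the work are solid. World frame = base frame: x ahead of the robot, y to its left, z up, the work surface at z = 0. Lengths are in m, angles in rad, forces in N, time in s.
With the tool pointing down it reaches from about 0.225 to 0.875 m from the base axis. Payload 3.4 kg.
Tool frame: the origin (TCP) lies at the very end of the fingers, on their centre line; the grasp point (between the pads) lies 19 mm behind it (grasp_offset is the distance from the TCP to the grasp point, in m); y points along the fingers, z is the direction in which the jaws open and shut, and the axes are right-handed (so a half turn about y gives the same grasp; the last joint's range is limited). The gripper opens to 85 mm and grips with 20 to 120 N. Pads are 22 mm wide; open, the fingers measure 114 mm over their backs; the gripper's body (76 mm by 85 mm) begins 54 mm behind the grasp point. The pads swing forward as they close: fully open they stand 13 mm farther back than shut.
Start: joints at [-1.437, 0.276, 1.505, -0, 1.361, -0.121], TCP at [0.145, -0.556, 0.231] pointing down, gripper open.
Joint ranges: [-2.89, 2.89], [-0.75, 2.08], [0.22, 2.7], [-1.18, 4.32], [0.11, 2.71], [-2.7, 2.7]. Speed limits (rad/s): [2.57, 2.57, 3.14, 3.14, 3.14, 3.14].

### API

Orientations are given as a unit quaternion [w, x, y, z].
In Python, from rig import get_state, get_image, sign_off, grasp_offset gives the robot as it stands.
- The arm moves only by the shell command python3 -m jog 'ROWS' [FORCE]. ROWS is JSON, one flat list of numbers, 7 for each row, row after row: the closure in counts, from 0 (fully open) to 255 (shut), then the shift along the tool's x, y, z in cm, then the turn, a rotation vector about the tool's x, y, z in units of 8 degrees (1.0 is 8 degrees). In form: [jaw, tx, ty, tz, rx, ry, rz, jaw, tx, ty, tz, rx, ry, rz, ...]. A call has 1 to 12 rows; each row is the pose to reach, as a shift and turn from the pose commanded when the call began, along the tool's axes at that moment; what a row does not reach only later rows make up. A row lasts 1/8 s, in which the tool goes at most 62.5 mm and 10.7 degrees, less where a joint would pass 70% of its speed; a pose out of reach is approached as far as the arm can. A call with a gripper value outside its range is refused whole. The fingers move at their own pace and stop on an object; FORCE is the grip in N (left out, the last holds). Time passes only in rows, so rows that repeat a pose let the fingers close. It gives the time, the measured TCP pose, the force and the opening at its end, in the units of the state.
- get_state(): the state, without advancing time (a new reading comes with each control period).
- get_image(name): name is "side" or "top"; returns a dict with "color" (480x640x3 uint8, blue, green, red), "mtx" (3x3 intrinsics, pixels), "k1" (the pictures are not rectified: a ray, as slopes to the right and down, at radius r is drawn at 1 + k1 r^2 times it, then the intrinsics apply), "R" (3x3) and "t" (3): a world point X has camera coordinates R X + t. Camera axes: x right, y down, z forward; pixel columns grow to the right and rows downward; lengths in m; the calibration is good to about 2 mm. A picture is of the moment at which its call begins. There is no depth.
- sign_off(): hands the job in, once; it reports no verdict.
The state is a dict: "clock": time; "qpos": joint angles; "qd": joint speeds; "effort": joint torques, N m; "position": TCP position; "ee_rot": TCP orientation; "contact_force": force on the tool from outside, world axes, zero at the start; "moment": the same for the moment, N m; "width": finger opening in m.
Only numpy, scipy, OpenCV 4.12 (cv2) and the standard library are available. Lean on these libraries where they do the work, as an engineer would, in place of code of your own. Each camera call takes 0.05 s, during which the arm holds its last target.

## Working session

There is one attempt and no reset: what is moved stays moved. The work goes in short steps, Python scripts to look and compute and a shell command to move; the robot and the scene stay as the last step left them, time stands still between calls to the robot, and variables do not carry over. Pictures are saved under pics/ and viewed, and the job is handed in when it is done.

```bash
ls; mkdir -p pics
python3 - <<'E'
from rig import *
import cv2
print(get_state(), grasp_offset)
for n in ("side","top"):
    i=get_image(n); cv2.imwrite(f"pics/{n}0.png",i["color"]); print(n,i["mtx"],i["k1"],i["R"],i["t"])
E
```

```text
pics
{'clock': 0.0, 'qpos': array([-1.43697917e+00,  2.76607939e-01,  1.50616681e+00,  1.20498048e-05,
        1.36069743e+00, -1.21000519e-01]), 'qd': array([ 8.57666127e-04, -1.00978428e-03, -1.96876118e-03, -2.20783655e-03,
        9.81264913e-05,  1.00728320e-03]), 'effort': array([-8.00860180e-04, -4.16782844e+01, -2.45808560e+01, -4.07461230e-04,
        1.10542215e-02,  1.87033254e-05]), 'position': array([ 0.14486534, -0.55589088,  0.23041892]), 'ee_rot': array([ 0.08984709, -0.08984728,  0.70203963, -0.70071058]), 'contact_force': array([0.09118102, 0.51424359, 0.0960442 ]), 'moment': array([-0.02196264,  0.00406209, -0.04902419]), 'width': 0.0849869664420137} 0.0187
side [[437.55476855   0.         308.9164956 ]
 [  0.         437.55476855 242.84126392]
 [  0.           0.           1.        ]] -0.04946151578902801 [[-0.91533654 -0.40266113  0.00479875]
 [-0.14878654  0.32710272 -0.93320222]
 [ 0.37419458 -0.85490808 -0.35931962]] [0.54084415 0.16108568 1.08032062]
top [[528.95938951   0.         323.07994157]
 [  0.         528.95938951 234.373508  ]
 [  0.           0.           1.        ]] -0.1411682894035488 [[ 0.00724969 -0.9997781   0.01977863]
 [-0.99557172 -0.00907022 -0.09356651]
 [ 0.09372514 -0.01901271 -0.99541655]] [0.00490461 0.59298575 1.46190613]
```

View pics/top0.png

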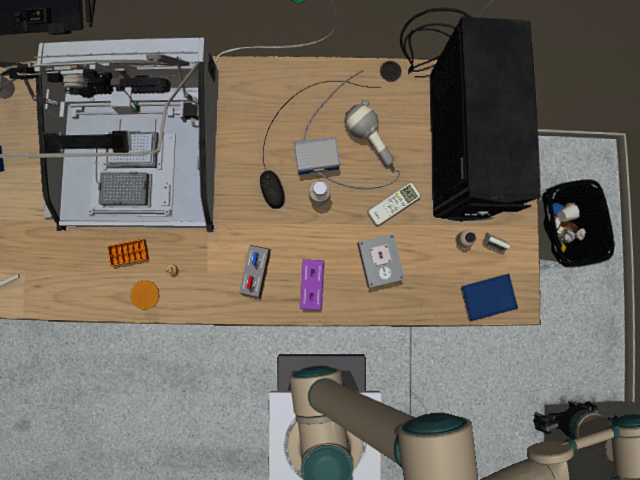

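View pics/side0.png

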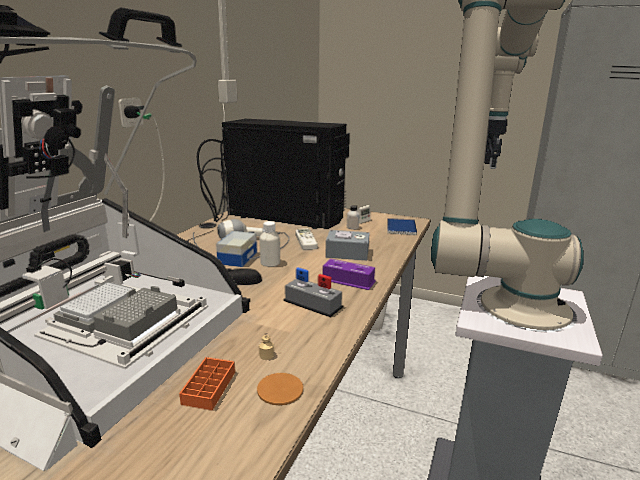

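The holder is at about (256,271) in the top view, with the red key nearer the robot at (250,283). The switch box is at about (381,262). I'll enlarge both views.

Run:
```python
import cv2
t=cv2.imread("pics/top0.png"); s=cv2.imread("pics/side0.png")
a=cv2.resize(t[235:305,230:280],None,fx=8,fy=8,interpolation=cv2.INTER_CUBIC)
b=cv2.resize(t[230:300,350:410],None,fx=8,fy=8,interpolation=cv2.INTER_CUBIC)
import numpy as np
cv2.imwrite("pics/tc.png",a);cv2.imwrite("pics/tb.png",b)
cv2.imwrite("pics/sc.png",cv2.resize(s[220:320,275:380],None,fx=6,fy=6,interpolation=cv2.INTER_CUBIC)[:600])
```

```text
(no output)
```

View pics/tc.png

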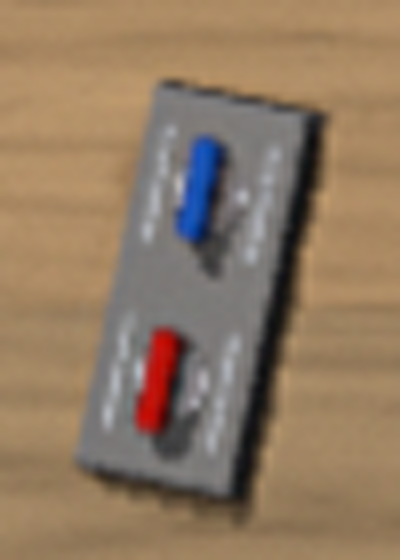

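View pics/tb.png

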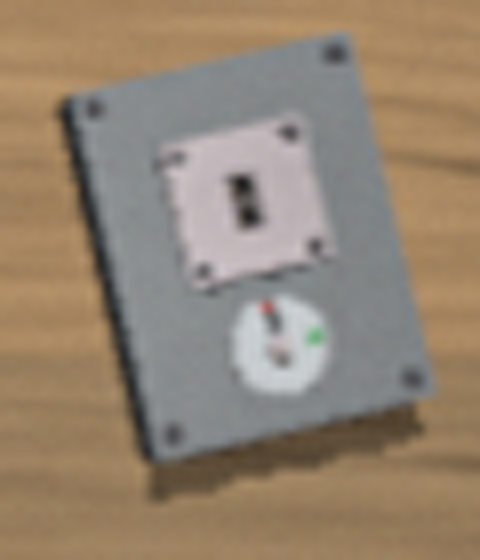

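View pics/sc.png

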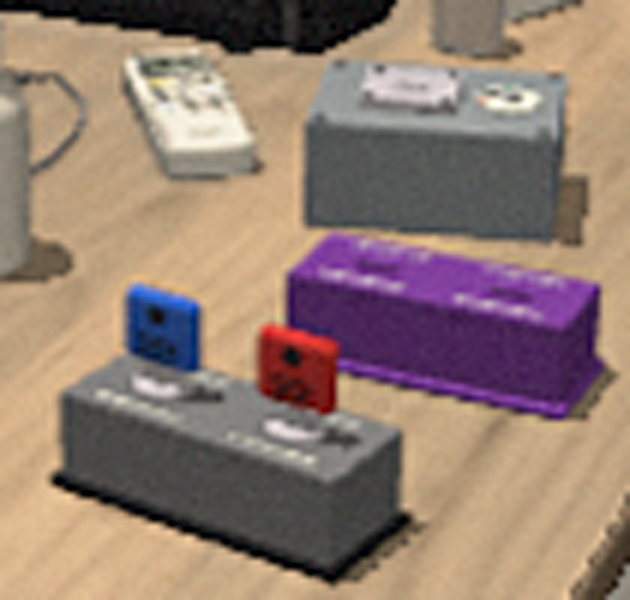

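```bash
cat > h.py <<'E'
import numpy as np, cv2
from rig import *
def cam(n):
    return get_image(n)
def proj(c,X):
    X=np.atleast_2d(X); P=X@c["R"].T+c["t"]; s=P[:,:2]/P[:,2:]
    r2=(s**2).sum(1,keepdims=True); s=s*(1+c["k1"]*r2); return s@c["mtx"][:2,:2].T+c["mtx"][:2,2]
def ray(c,uv,z):
    uv=np.atleast_2d(uv).astype(float); d=(uv-c["mtx"][:2,2])/c["mtx"][0,0]; s=d.copy()
    for _ in range(30): s=d/(1+c["k1"]*(s**2).sum(1,keepdims=True))
    D=np.c_[s,np.ones(len(s))]@c["R"]; o=-c["R"].T@c["t"]
    return o+D*((z-o[2])/D[:,2])[:,None]
E
python3 - <<'E'
from h import *
from scipy.optimize import least_squares
T,S=cam("top"),cam("side")
ft=lambda x0,y0,f:(lambda p:(np.array(p)+.5)/f-.5+[x0,y0])
A=ft(230,235,8);B=ft(350,230,8);C=ft(275,220,6)
print("holder corners",ray(T,A([(162,85),(320,118),(238,497),(80,465)]),.044).round(4).tolist())
print("side", ray(S,C([(130,352),(62,395),(335,480),(400,432)]),.044).round(4).tolist())
print("red/blue top",ray(T,A([(159,380),(200,190)]),.088).round(4).tolist())
print("box",ray(T,B([(70,97),(352,37),(432,392),(152,460)]),.058).round(4).tolist())
print("boxside",ray(S,C([(325,62),(305,118),(557,130),(565,70)]),.058).round(4).tolist())
print("esc",ray(T,B([(162,143),(303,115),(335,257),(205,290)]),.064).round(4).tolist(), ray(T,B([(244,200)]),.064))
def fit(x,y0,pt,ps,lx,ly,z):
    L=np.array([(lx,ly),(lx,-ly),(-lx,-ly),(-lx,ly)])/2
    def w(p):
        c,s=np.cos(p[2]),np.sin(p[2]); return np.c_[L@np.array([[c,s],[-s,c]])+p[:2],np.full(4,z)]
    def f(p,a=1,b=1): return np.r_[a*(proj(T,w(p))-pt).ravel(),b*(proj(S,w(p))-ps).ravel()]
    for ab in((1,0),(0,1),(1,1)):
        r=least_squares(f,x,args=ab); print(ab,r.x.round(4),np.abs(r.fun).max().round(2))
    return r.x
# corner order: (+x,+y),(+x,-y),(-x,-y),(-x,+y): top TL,TR,BR,BL
h=fit([.4,.1,0],0,A([(162,85),(320,118),(238,497),(80,465)]),C([(62,395),(130,352),(400,432),(335,480)]),.134,.054,.044)
b=fit([.4,-.1,0],0,B([(70,97),(352,37),(432,392),(152,460)]),C([(305,118),(325,62),(565,70),(557,130)]),.13,.1,.058)
for nm,p,d in(("red",h,-.033),("blue",h,.033),("keyway",b,.015)): print(nm,p[:2]+d*np.array([np.cos(p[2]),np.sin(p[2])]),p[2])
# pixel of bow centres in side
E
```

```text
holder corners [[0.5593, 0.2136, 0.044], [0.5484, 0.1584, 0.044], [0.4171, 0.1848, 0.044], [0.4275, 0.2397, 0.044]]
side [[0.5543, 0.165, 0.044], [0.5625, 0.214, 0.044], [0.4322, 0.2361, 0.044], [0.4228, 0.1875, 0.044]]
red/blue top [[0.457, 0.2075, 0.088], [0.5209, 0.1948, 0.088]]
box [[0.5707, -0.0871, 0.058], [0.5924, -0.1852, 0.058], [0.4697, -0.2125, 0.058], [0.446, -0.1156, 0.058]]
boxside [[0.6007, -0.1839, 0.058], [0.5783, -0.0981, 0.058], [0.4541, -0.1354, 0.058], [0.4767, -0.2262, 0.058]]
esc [[0.5546, -0.1183, 0.064], [0.5647, -0.1671, 0.064], [0.5158, -0.178, 0.064], [0.5042, -0.1331, 0.064]] [[ 0.53520798 -0.14659801  0.064     ]]
(1, 0) [ 0.4881  0.1991 -0.1961] 0.42
(0, 1) [ 0.4931  0.2003 -0.1685] 0.73
(1, 1) [ 0.4907  0.2001 -0.1857] 1.57
(1, 0) [ 0.5197 -0.1501  0.2246] 0.82
(0, 1) [ 0.5277 -0.1614  0.2646] 0.91
(1, 1) [ 0.5217 -0.1506  0.2347] 2.31
red [0.45831591 0.2061478 ] -0.18571809897331085
blue [0.52318097 0.19396075] -0.18571809897331085
keyway [ 0.5363315  -0.14711814] 0.23469417723210295
```

```bash
cat >> h.py <<'E'
from scipy.spatial.transform import Rotation as Rn
def pose():
    s=get_state(); q=s["ee_rot"]; return s,np.array(s["position"]),Rn.from_quat([q[1],q[2],q[3],q[0]])
def togo(p,yawx,ref=None):
    """tool x axis at world yaw yawx, y down; prints shift cm and turn"""
    s,p0,R0=pose()
    if ref is not None: p0,R0=ref
    x=np.array([np.cos(yawx),np.sin(yawx),0]); y=np.array([0,0,-1.]); z=np.cross(x,y)
    R=Rn.from_matrix(np.c_[x,y,z])
    t=R0.inv().apply(np.array(p)-p0)*100; r=np.degrees((R0.inv()*R).as_rotvec())/8
    return t.round(3),r.round(3)
E
python3 - <<'E'
from h import *
s,p,R=pose(); print(R.as_matrix().round(3))
# candidates
for k in (0,np.pi): print(togo([.4565,.2058,.15],-.193+k))
E
```

```text
[[-0.968 -0.     0.252]
 [-0.252  0.001 -0.968]
 [-0.    -1.    -0.001]]
(array([-49.36 ,   8.155, -65.869]), array([ 1.0000e-03, -1.9293e+01, -1.1000e-02]))
(array([-49.36 ,   8.155, -65.869]), array([8.000e-03, 3.207e+00, 1.000e-03]))
```

```bash
python3 -m jog '[0,-49.36,0,-65.87,0,-19.29,0, 0,-49.36,0,-65.87,0,-19.29,0, 0,-49.36,0,-65.87,0,-19.29,0, 0,-49.36,0,-65.87,0,-19.29,0, 0,-49.36,0,-65.87,0,-19.29,0, 0,-49.36,0,-65.87,0,-19.29,0, 0,-49.36,0,-65.87,0,-19.29,0, 0,-49.36,0,-65.87,0,-19.29,0, 0,-49.36,0,-65.87,0,-19.29,0, 0,-49.36,0,-65.87,0,-19.29,0, 0,-49.36,0,-65.87,0,-19.29,0, 0,-49.36,0,-65.87,0,-19.29,0]' 40
python3 - <<'E'
from h import *
s,p,R=pose(); print(s["qpos"],togo([.4565,.2058,.12],-.193))
E
```

```text
clock: 1.7
position: [0.4293, 0.1398, 0.2314]
ee_rot: [-0.672, 0.672, -0.219, 0.219]
contact_force: [0.8, -1.0, -0.1]
width: 0.0857
[ 1.61127069e-01  8.76823212e-02  1.74708463e+00 -7.31181062e-04
  1.30596443e+00 -7.79691738e-01] (array([-1.703, 11.139,  6.93 ]), array([ 1.000e-03, -3.128e+00,  8.000e-03]))
```

```bash
python3 -m jog '[0,-1.7,9,6.93,0,-3.13,0, 0,-1.7,9,6.93,0,-3.13,0, 0,-1.7,9,6.93,0,-3.13,0, 0,-1.7,9,6.93,0,-3.13,0, 0,-1.7,9,6.93,0,-3.13,0, 0,-1.7,9,6.93,0,-3.13,0]' 40
python3 - <<'E'
from h import *
s,p,R=pose(); print(s["qpos"],togo([.4565,.2058,.054],-.193))
for n in ("top","side"):
    c=cam(n); cv2.imwrite(f"pics/{n}1.png",c["color"])
c=cv2.imread("pics/side1.png")[200:320,260:380]; cv2.imwrite("pics/s1c.png",cv2.resize(c,None,fx=5,fy=5,interpolation=cv2.INTER_CUBIC))
E
```

```text
clock: 2.45
position: [0.4567, 0.2032, 0.142]
ee_rot: [0.704, -0.703, 0.07, -0.071]
contact_force: [-0.9, 0.2, 0.6]
width: 0.0855
[ 2.79413094e-01  2.32922590e-01  1.80339535e+00 -1.24147207e-04
  1.10380433e+00 -1.09037261e+00] (array([-0.087,  8.8  ,  0.245]), array([-0.004, -0.057,  0.01 ]))
```

View pics/s1c.png

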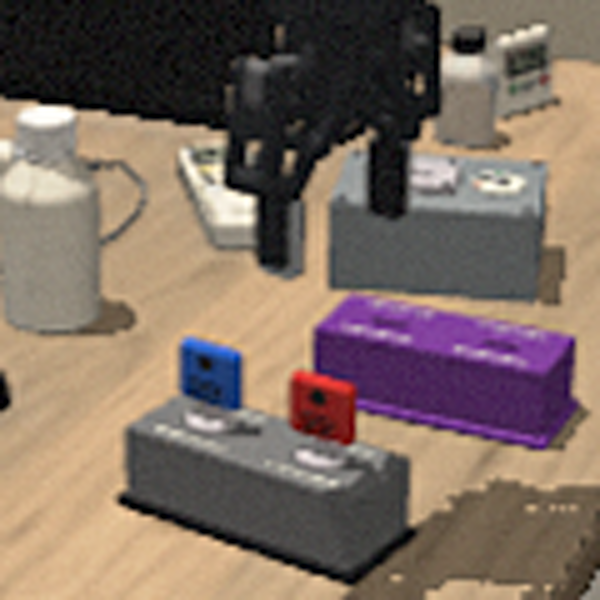

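Run:
```python
from h import *
c=cam("side")
p=proj(c,[[.4567,.2032,.155],[.4565,.2058,.072],[.4565,.2058,.088]]); print(p,(p-[260,200])*5)
c=cam("top"); print(proj(c,[[.4567,.2032,.155]]))
```

```text
[[326.78566549 249.24501241]
 [325.78440669 281.72449256]
 [325.91139693 275.68485265]] [[333.92832743 246.22506203]
 [328.92203344 408.6224628 ]
 [329.55698464 378.42426326]]
[[248.01077884 282.09034776]]
```

View pics/top1.png

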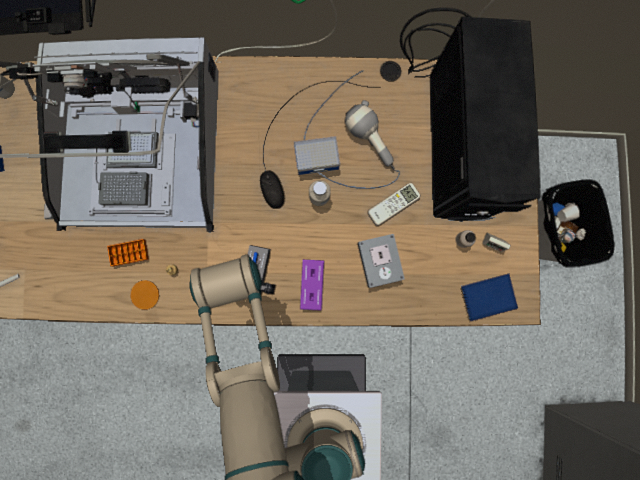

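The side view shows the jaws straddling the red bow at crop position (323,408), which is within about 1 px of the projection. I'll descend and grip.

```bash
python3 -m jog '[0,0,4,0.25,0,-0.06,0, 0,0,7,0.25,0,-0.06,0, 0,0,8.8,0.25,0,-0.06,0, 0,0,8.8,0.25,0,-0.06,0, 0,0,8.8,0.25,0,-0.06,0]' 40
python3 - <<'E'
from h import *
s,p,R=pose(); print(togo([.4575,.2058,.0535],-.193))
c=cam("side"); cv2.imwrite("pics/s2c.png",cv2.resize(c["color"][200:320,260:380],None,fx=5,fy=5,interpolation=cv2.INTER_CUBIC))
E
```

```text
clock: 3.28
position: [0.4576, 0.2061, 0.054]
ee_rot: [0.704, -0.704, 0.067, -0.068]
contact_force: [0.2, 0.2, 0.6]
width: 0.0858
(array([-0.007,  0.051, -0.032]), array([-0.004,  0.01 ,  0.009]))
```

View pics/s2c.png

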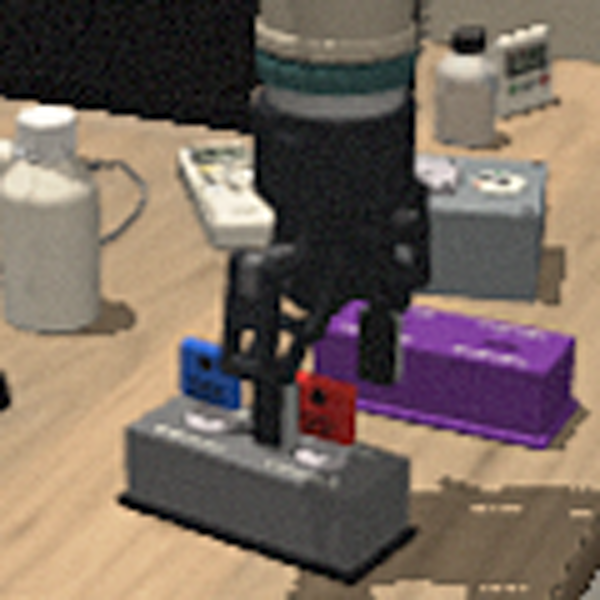

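The fingers straddle the red bow, with the near finger at (270,430) and the far one at (380,360). Next I close.

```bash
python3 -m jog '[160,0,0.05,0,0,0,0, 200,0,0.05,0,0,0,0, 215,0,0.05,0,0,0,0, 235,0,0.05,0,0,0,0, 255,0,0.05,0,0,0,0, 255,0,0.05,0,0,0,0, 255,0,0.05,0,0,0,0, 255,0,0.05,0,0,0,0]' 50
python3 - <<'E'
from h import *
c=cam("side"); cv2.imwrite("pics/s3c.png",cv2.resize(c["color"][200:320,260:380],None,fx=5,fy=5,interpolation=cv2.INTER_CUBIC))
s=get_state(); print(s["contact_force"],s["moment"],s["width"])
E
```

```text
clock: 4.32
position: [0.4574, 0.2069, 0.053]
ee_rot: [0.704, -0.703, 0.067, -0.068]
contact_force: [0.1, 5.1, 0.9]
width: 0.009
[0.26278096 5.07672944 1.20841416] [ 1.02749502 -0.01102475  0.02643507] 0.009226590212247834
```

View pics/s3c.png

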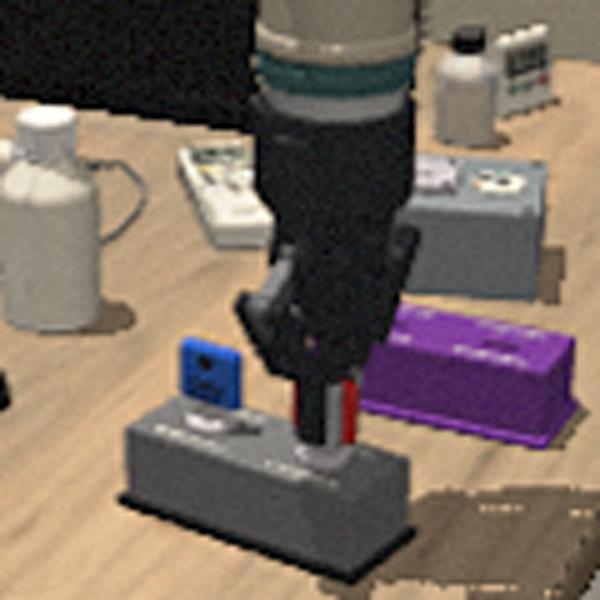

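```bash
python3 -m jog '[255,0,0,0.08,0,0,0, 255,0,-0.5,0.1,0,0,0, 255,0,-1.2,0.1,0,0,0, 255,0,-2,0.1,0,0,0, 255,0,-3,0.1,0,0,0, 255,0,-4.2,0.1,0,0,0, 255,0,-6,0.1,0,0,0, 255,0,-8,0.1,0,0,0, 255,0,-9,0.1,0,0,0, 255,0,-9,0.1,0,0,0, 255,0,-9,0.1,0,0,0]' 60
python3 - <<'E'
from h import *
c=cam("side"); cv2.imwrite("pics/s4c.png",cv2.resize(c["color"][180:300,260:380],None,fx=5,fy=5,interpolation=cv2.INTER_CUBIC))
s=get_state(); print(s["contact_force"],s["moment"],s["width"],s["position"])
E
```

```text
clock: 5.75
position: [0.4565, 0.2065, 0.1422]
ee_rot: [-0.704, 0.704, -0.068, 0.067]
contact_force: [0.1, -0.4, -0.8]
width: 0.0095
[ 0.53017302 -0.52851628 -0.43814807] [-0.016366  -0.005855  -0.0586966] 0.009722415678220329 [0.45642696 0.20657164 0.1420551 ]
```

View pics/s4c.png

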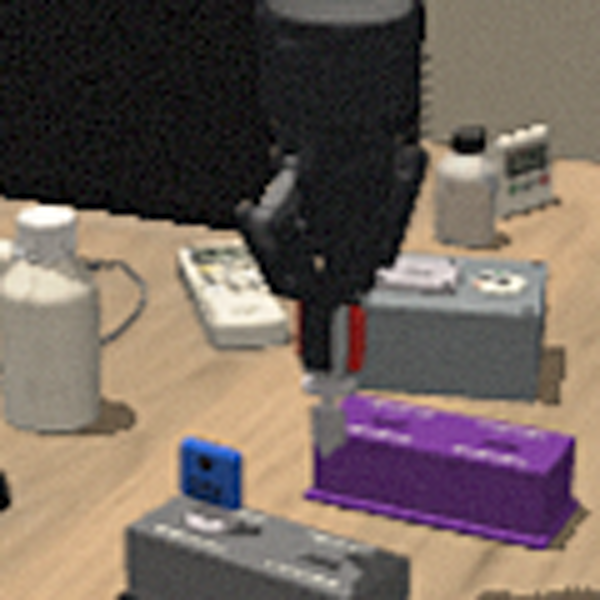

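Run:
```python
from h import *
c=cam("side"); s,p,R=pose(); M=R.as_matrix()
print("campos",-c["R"].T@c["t"], M.round(3).tolist())
def P(x,y,z): # x across, y forward(down) , z jaw mm ->crop px
    return ((proj(c,p+M@np.array([x,y,z])/1e3)[0]-[260,180])*5+2).round(0)
for nm,q in dict(bowR=(18,-18.7,5),bowL=(-18,-18.7,5),bowR_=(18,-18.7,-5),bowL_=(-18,-18.7,-5),collar=(0,7.3,0),collarR=(13,7.3,0),collarL=(-13,7.3,0),bitR=(8,25,0),bitL=(-8,25,0),tip=(0,43.3,0),
 fR=(11,-10,5),fL=(-11,-10,5),fR2=(11,-10,14),fL2=(-11,-10,14),tcp=(0,0,0),kw=0) .items() if False else []: pass
for nm,q in [("bow+",(18,-18.7,5)),("bow-",(-18,-18.7,5)),("bow+b",(18,-18.7,-5)),("bow-b",(-18,-18.7,-5)),("collar",(0,7.3,0)),("col+",(13,7.3,0)),("col-",(-13,7.3,0)),("bit+",(8,25,0)),("bit-",(-8,25,0)),("tip",(0,43.3,0)),("f+in",(11,-8,5)),("f-in",(-11,-8,5)),("f+out",(11,-8,14)),("f-out",(-11,-8,14))]: print(nm,P(*q))
cv2.imwrite("pics/s5c.png",cv2.resize(c["color"][232:277,312:342],None,fx=13,fy=13,interpolation=cv2.INTER_CUBIC))
```

```text
campos [0.11477168 1.08866018 0.53591054] [[0.982, -0.002, 0.19], [-0.19, -0.001, 0.982], [-0.002, -1.0, -0.001]]
bow+ [296. 335.]
bow- [361. 351.]
bow+b [307. 328.]
bow-b [372. 345.]
collar [333. 391.]
col+ [310. 385.]
col- [356. 397.]
bit+ [318. 422.]
bit- [347. 430.]
tip [332. 461.]
f+in [308. 359.]
f-in [348. 369.]
f+out [297. 365.]
f-out [337. 375.]
```

View pics/s5c.png

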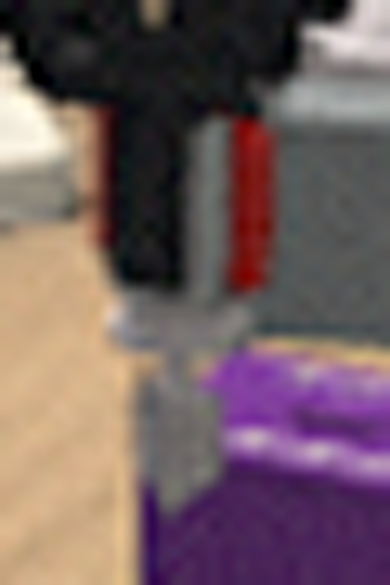

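The key is out: collar at about (329,384) and bit at (329,428) in the 5x crop. I'll carry it to hover over the keyway.

Run:
```python
from h import *
print(togo([.5352,-.146,.127],.23))
print(proj(cam("top"),[[.5352,-.146,.064]]))
```

```text
(array([ 14.438,   1.513, -33.123]), array([ 0.006, -3.017, -0.013]))
[[379.84613243 254.5638366 ]]
```

```bash
python3 -m jog '[255,2,-1.5,-4,0,-0.4,0, 255,4,-1.5,-9,0,-0.8,0, 255,7,-1.5,-15,0,-1.4,0, 255,9,-1.5,-21,0,-2,0, 255,11.5,-1,-26.5,0,-2.5,0, 255,13.5,0,-31,0,-3.02,0, 255,14.44,1,-33.1,0,-3.02,0, 255,14.44,1.5,-33.1,0,-3.02,0, 255,14.44,1.5,-33.1,0,-3.02,0, 255,14.44,1.5,-33.1,0,-3.02,0]' 80
python3 - <<'E'
from h import *
c=cam("side"); s,p,R=pose(); M=R.as_matrix(); print(p,togo([.5352,-.146,.127],.23),s["qpos"],s["contact_force"])
x0,y0,f=310,210,10
cv2.imwrite("pics/s6c.png",cv2.resize(c["color"][y0:y0+60,x0:x0+70],None,fx=f,fy=f,interpolation=cv2.INTER_CUBIC))
cv2.imwrite("pics/t6.png",cam("top")["color"])
P=lambda X:((proj(c,X)[0]-[x0,y0])*f+5).round(0)
for nm,q in [("collar",(0,7.3,0)),("col+",(13,7.3,0)),("col-",(-13,7.3,0)),("bit+",(8,25,0)),("bit-",(-8,25,0)),("tip",(0,43.3,0))]: print(nm,P(p+M@np.array(q)/1e3))
print("mouth",P([.5352,-.146,.064]),"boxfit",P([.5343,-.1468,.064]))
E
```

```text
clock: 7.15
position: [0.5357, -0.1439, 0.128]
ee_rot: [0.703, -0.702, -0.082, 0.082]
contact_force: [-0.3, -0.3, -0.3]
width: 0.009
[ 0.53589572 -0.14403546  0.12825068] (array([-0.113,  0.125, -0.175]), array([0.   , 0.014, 0.003])) [-3.88117702e-01  3.23124359e-01  1.70793729e+00  2.61783384e-04
  1.11012281e+00 -2.19101758e+00] [-0.33778014 -0.77761333 -1.104985  ]
collar [344.  81.]
col+ [303.  78.]
col- [386.  83.]
bit+ [317. 133.]
bit- [368. 136.]
tip [340. 190.]
mouth [342. 251.] boxfit [346. 251.]
```

View pics/s6c.png

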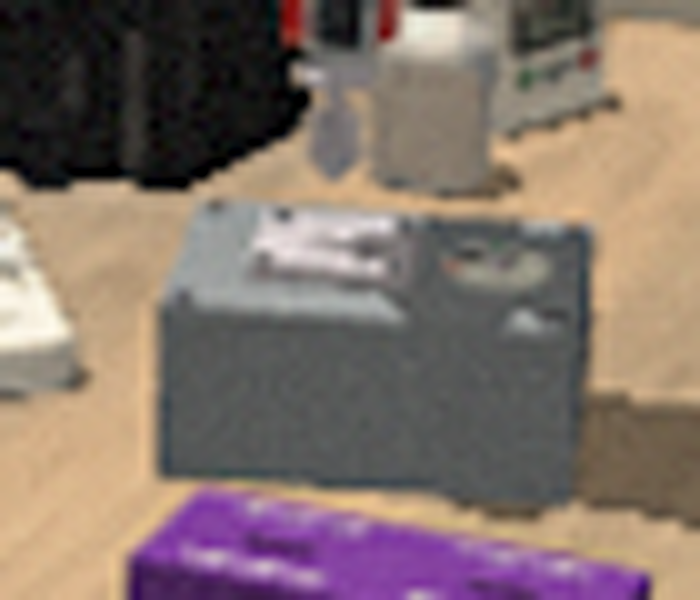

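View pics/t6.png

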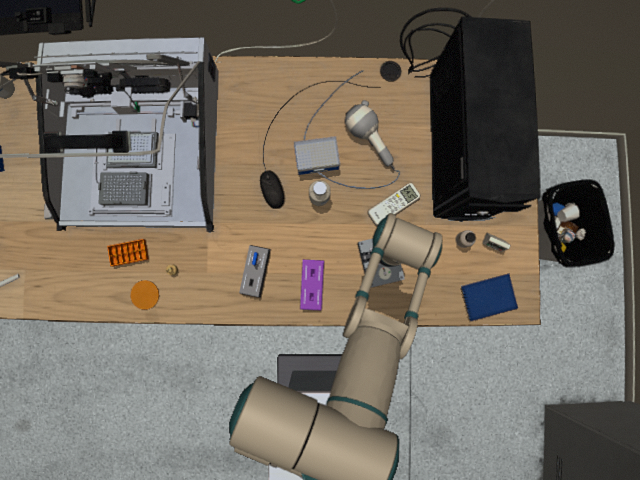

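Run:
```python
from h import *
c=cam("side"); s0=cv2.imread("pics/side0.png")
x0,y0,f=320,225,16
a=cv2.resize(s0[y0:y0+35,x0:x0+50],None,fx=f,fy=f,interpolation=cv2.INTER_CUBIC)
cv2.imwrite("pics/s7.png",a)
P=lambda X:((proj(c,X)[0]-[x0,y0])*f+f/2).round(0)
def B(kx,ky,yaw):
    C,S=np.cos(yaw),np.sin(yaw)
    for nm,q in [("esc++",(25,25,64)),("esc+-",(25,-25,64)),("esc--",(-25,-25,64)),("esc-+",(-25,25,64)),("kw",(0,0,64)),("kw+",(8.8,0,64)),("kw-",(-8.8,0,64)),("dial",(-42,0,63)),("++",(50,50,58)),("+-",(50,-50,58)),("--",(-80,-50,58)),("-+",(-80,50,58)),("-+0",(-80,50,0)),("++0",(50,50,0))]:
        x,y,z=np.array(q)/1e3; print(nm,P([kx+C*x-S*y,ky+S*x+C*y,z]))
B(.5352,-.1466,.23)
```

```text
esc++ [247. 195.]
esc+- [279. 111.]
esc-- [527. 127.]
esc-+ [503. 213.]
kw [389. 161.]
kw+ [345. 158.]
kw- [433. 164.]
dial [601. 180.]
++ [100. 260.]
+- [172.  90.]
-- [808. 133.]
-+ [779. 307.]
-+0 [763. 588.]
++0 [ 95. 537.]
```

View pics/s7.png

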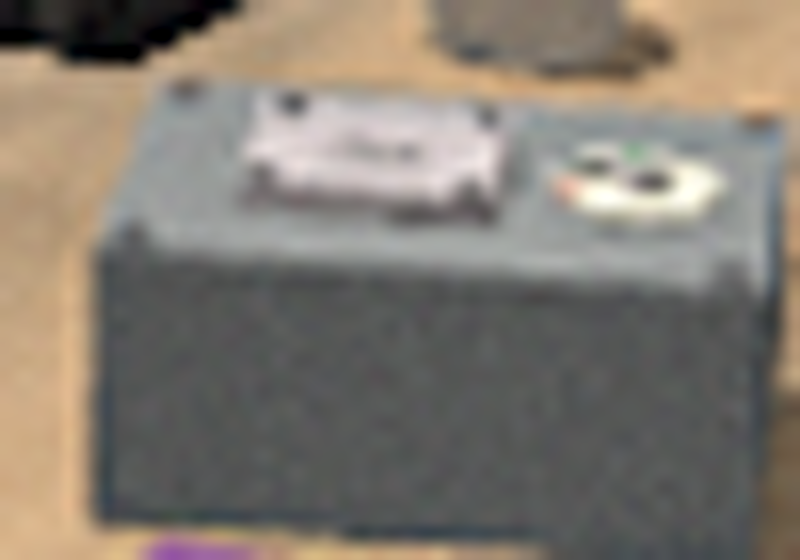

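```bash
python3 -m jog '[255,-0.1,0.5,-0.13,0,0.014,0, 255,-0.1,1.2,-0.13,0,0.014,0, 255,-0.1,1.6,-0.13,0,0.014,0, 255,-0.1,1.8,-0.13,0,0.014,0, 255,-0.1,1.8,-0.13,0,0.014,0, 255,-0.1,1.8,-0.13,0,0.014,0]' 80
python3 - <<'E'
from h import *
s,p,R=pose(); print(p,s["contact_force"],s["moment"])
c=cam("side"); x0,y0,f=320,210,14
cv2.imwrite("pics/s8.png",cv2.resize(c["color"][y0:y0+42,x0:x0+50],None,fx=f,fy=f,interpolation=cv2.INTER_CUBIC))
E
```

```text
clock: 8.05
position: [0.5354, -0.1471, 0.1099]
ee_rot: [-0.702, 0.703, 0.081, -0.08]
contact_force: [-0.3, -0.6, -0.7]
width: 0.0091
[ 0.53537826 -0.14706359  0.10992414] [-0.31190686 -0.59363632 -0.71185874] [-0.0356234  -0.01243497 -0.06435509]
```

View pics/s8.png

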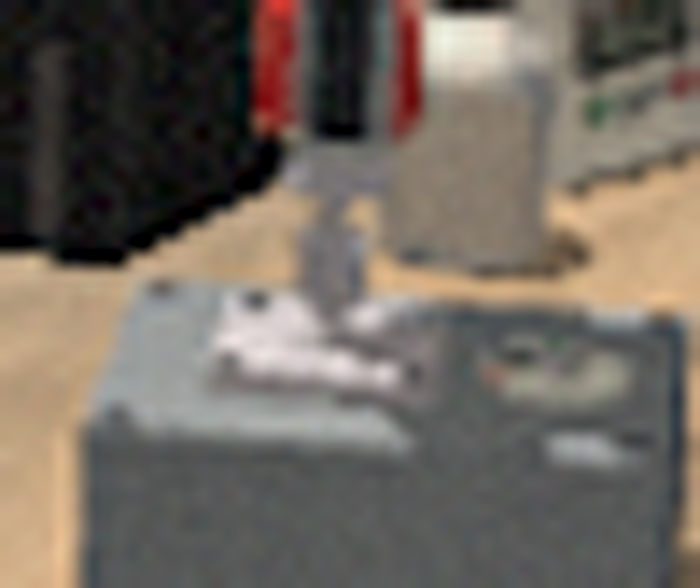

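```bash
python3 -m jog '[255,0,0,0.1,0,0,0, 255,0,0.2,0.1,0,0,0, 255,0,0.4,0.1,0,0,0, 255,0,0.5,0.1,0,0,0, 255,0,0.6,0.1,0,0,0, 255,0,0.6,0.1,0,0,0]' 100
python3 - <<'E'
from h import *
s,p,R=pose(); print(p,s["contact_force"],s["moment"])
E
```

```text
clock: 8.85
position: [0.5359, -0.1468, 0.1041]
ee_rot: [-0.702, 0.703, 0.081, -0.08]
contact_force: [1.7, -2.9, -2.6]
width: 0.0088
[ 0.53590592 -0.14679403  0.10409427] [ 1.70481135 -2.87487249 -2.58941528] [-0.51057571 -0.28304329  0.02129636]
```

The tip has entered and the chamfer is guiding it (lateral force +1.7, -2.9 N). I'll follow it and keep descending.

```bash
python3 -m jog '[255,0.05,0,-0.1,0,0,0, 255,0.05,0.2,-0.1,0,0,0, 255,0.05,0.4,-0.1,0,0,0, 255,0.05,0.5,-0.1,0,0,0, 255,0.05,0.5,-0.1,0,0,0]' 100
python3 - <<'E'
from h import *
s,p,R=pose(); print(p,s["contact_force"],s["moment"])
E
```

```text
clock: 9.48
position: [0.536, -0.1474, 0.0988]
ee_rot: [-0.702, 0.703, 0.081, -0.08]
contact_force: [0.2, -4.1, -0.5]
width: 0.0087
[ 0.53602819 -0.14744674  0.09883928] [ 0.16919116 -4.08737368 -0.45536004] [-0.97962349 -0.22092804  0.02600373]
```

```bash
python3 -m jog '[255,0,0,-0.07,0,0,0, 255,0,0.2,-0.07,0,0,0, 255,0,0.4,-0.07,0,0,0, 255,0,0.6,-0.07,0,0,0, 255,0,0.6,-0.07,0,0,0]' 100
python3 - <<'E'
from h import *
s,p,R=pose(); print(p,s["contact_force"],s["moment"])
E
```

```text
clock: 10.1
position: [0.5365, -0.148, 0.0934]
ee_rot: [-0.702, 0.703, 0.081, -0.08]
contact_force: [0.0, -4.0, 5.8]
width: 0.0089
[ 0.53650054 -0.14795572  0.0934468 ] [ 0.02028893 -3.95339296  5.80958176] [-0.81588629 -0.11104889 -0.00951647]
```

```bash
python3 -m jog '[255,0,0,-0.1,0,0,0, 255,0,0.2,-0.1,0,0.1,0, 255,0,0.4,-0.1,0,-0.1,0, 255,0,0.6,-0.1,0,0.1,0, 255,0,0.6,-0.1,0,-0.1,0, 255,0,0.6,-0.1,0,0,0]' 120
python3 - <<'E'
from h import *
s,p,R=pose(); print(p,s["contact_force"],s["moment"])
E
```

```text
clock: 10.85
position: [0.5355, -0.1479, 0.0861]
ee_rot: [0.703, -0.702, -0.08, 0.081]
contact_force: [0.5, -0.2, 1.0]
width: 0.0083
[ 0.535543   -0.14791335  0.08611818] [ 0.54475428 -0.24763125  0.97447004] [-0.0115092  -0.22665875  0.05935652]
```

```bash
python3 -m jog '[255,0,0.2,0,0,0.1,0, 255,0,0.4,0,0,-0.1,0, 255,0,0.6,0,0,0.1,0, 255,0,0.8,0,0,-0.1,0, 255,0,0.9,0,0,0.1,0, 255,0,0.9,0,0,0,0]' 120
python3 - <<'E'
from h import *
s,p,R=pose(); print(p,s["contact_force"],s["moment"])
E
```

```text
clock: 11.6
position: [0.5365, -0.148, 0.0786]
ee_rot: [0.703, -0.702, -0.081, 0.08]
contact_force: [-1.4, 2.7, 8.0]
width: 0.0083
[ 0.53651366 -0.14803464  0.07863354] [-1.44637495  2.66861339  7.99619757] [ 0.4245192   0.05423381 -0.00667651]
```

```bash
python3 -m jog '[255,0,0.2,0.03,0,0.15,0, 255,0,0.4,0.03,0,-0.15,0, 255,0,0.5,0.03,0,0.15,0, 255,0,0.6,0.03,0,-0.15,0, 255,0,0.7,0.03,0,0.15,0, 255,0,0.7,0.03,0,0,0]' 120
python3 - <<'E'
from h import *
s,p,R=pose(); print(p,s["contact_force"],s["moment"])
c=cam("side"); x0,y0,f=320,210,14
cv2.imwrite("pics/s9.png",cv2.resize(c["color"][y0:y0+42,x0:x0+50],None,fx=f,fy=f,interpolation=cv2.INTER_CUBIC))
E
```

```text
clock: 12.35
position: [0.5364, -0.148, 0.0729]
ee_rot: [-0.702, 0.703, 0.081, -0.08]
contact_force: [-2.9, 2.3, 15.7]
width: 0.0083
[ 0.53640465 -0.14797006  0.07290756] [-2.89615656  2.28492506 15.71879999] [ 0.35772328  0.48666551 -0.02701781]
```

View pics/s9.png

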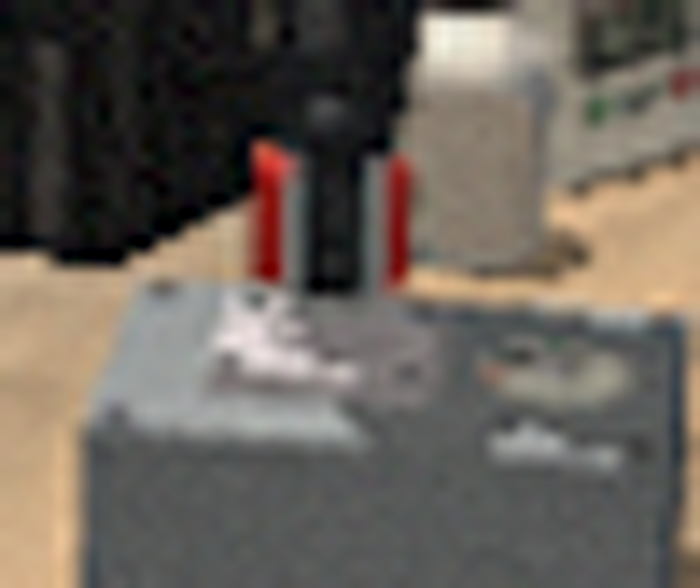

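```bash
python3 -m jog '[255,0,0.1,0,0,0.15,0, 255,0,0.2,0,0,-0.15,0, 255,0,0.3,0,0,0.15,0, 255,0,0.3,0,0,0,0, 255,0,0.3,0,0,0,0]' 120
python3 - <<'E'
from h import *
s,p,R=pose(); print(p,s["contact_force"],s["moment"],s["width"])
E
```

```text
clock: 13.02
position: [0.5366, -0.148, 0.0728]
ee_rot: [-0.702, 0.703, 0.081, -0.079]
contact_force: [-7.5, 4.6, 33.8]
width: 0.0086
[ 0.5366433  -0.14800254  0.07283827] [-7.45001558  4.59658686 33.78357421] [ 0.76667076  1.29868657 -0.06113837] 0.008587576913036918
```

It has hit a hard stop: TCP z is 0.0728 against 0.073 expected for home, at 34 N. I'll ease the push and start the clockwise turn.

```bash
python3 -m jog '[255,-0.05,-0.15,-0.03,0,0,0, 255,-0.05,-0.2,-0.03,0,0,0, 255,-0.05,-0.2,-0.03,0,0.8,0, 255,-0.05,-0.2,-0.03,0,1.6,0, 255,-0.05,-0.2,-0.03,0,2.4,0, 255,-0.05,-0.2,-0.03,0,3.2,0, 255,-0.05,-0.2,-0.03,0,4,0, 255,-0.05,-0.2,-0.03,0,4,0]' 120
python3 - <<'E'
from h import *
s,p,R=pose(); x=R.as_matrix()[:,0]; print(p,s["contact_force"],s["moment"],np.arctan2(x[1],x[0]),R.as_matrix().round(3).tolist())
E
```

```text
clock: 14.02
position: [0.5366, -0.1475, 0.0729]
ee_rot: [0.698, -0.697, 0.116, -0.118]
contact_force: [-2.1, 4.9, 21.0]
width: 0.0085
[ 0.53663335 -0.14749979  0.07289795] [-2.08147825  4.85113379 21.04508093] [ 0.88252496  0.50409614 -0.07559607] -0.3319061279044177 [[0.945, 0.003, 0.326], [-0.326, 0.001, 0.945], [0.003, -1.0, 0.002]]
```

```bash
python3 -m jog '[255,0,-0.05,0.06,0,0.9,0, 255,0,-0.05,0.06,0,1.8,0, 255,0,-0.05,0.06,0,2.7,0, 255,0,-0.05,0.06,0,3.6,0, 255,0,-0.05,0.06,0,4,0, 255,0,-0.05,0.06,0,4,0]' 120
python3 - <<'E'
from h import *
s,p,R=pose(); x=R.as_matrix()[:,0]; print(p,s["contact_force"],s["moment"],np.arctan2(x[1],x[0]))
c=cam("side"); x0,y0,f=320,215,14
cv2.imwrite("pics/s10.png",cv2.resize(c["color"][y0:y0+42,x0:x0+55],None,fx=f,fy=f,interpolation=cv2.INTER_CUBIC))
E
```

```text
clock: 14.78
position: [0.537, -0.147, 0.0729]
ee_rot: [0.639, -0.637, 0.303, -0.305]
contact_force: [-1.4, 4.7, 17.5]
width: 0.0085
[ 0.5370212  -0.14704506  0.07292989] [-1.38991723  4.67333223 17.51185611] [0.89530294 0.36952017 0.00705655] -0.8898989252813911
```

View pics/s10.png

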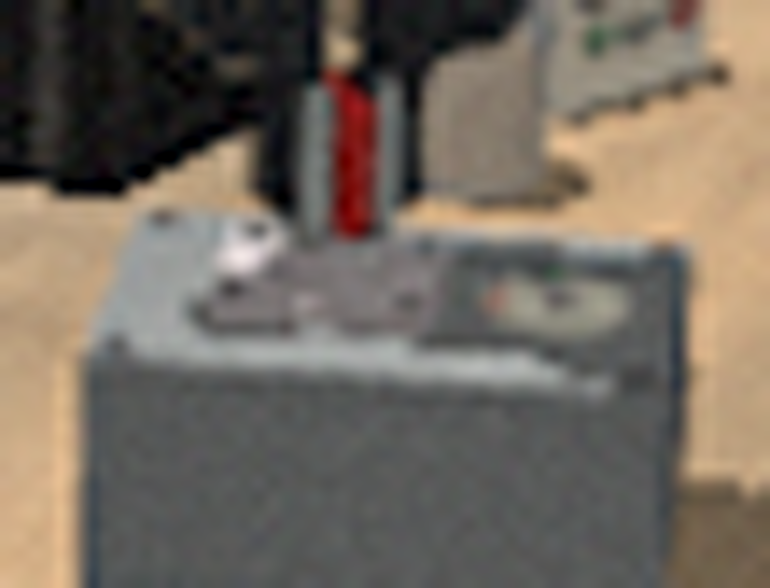

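```bash
python3 -m jog '[255,-0.04,0,0.03,0,0.9,0, 255,-0.04,0,0.03,0,1.8,0, 255,-0.04,0,0.03,0,2.7,0, 255,-0.04,0,0.03,0,3.4,0, 255,-0.04,0,0.03,0,3.7,0, 255,-0.04,0,0.03,0,3.7,0, 255,-0.04,0,0.03,0,3.7,0]' 120
python3 - <<'E'
from h import *
s,p,R=pose(); x=R.as_matrix()[:,0]; print(p,s["contact_force"],s["moment"],np.arctan2(x[1],x[0]),s["qpos"])
c=cam("side"); x0,y0,f=320,215,14
cv2.imwrite("pics/s11.png",cv2.resize(c["color"][y0:y0+42,x0:x0+55],None,fx=f,fy=f,interpolation=cv2.INTER_CUBIC))
t=cam("top")["color"]; cv2.imwrite("pics/t11.png",cv2.resize(t[225:300,345:415],None,fx=8,fy=8,interpolation=cv2.INTER_CUBIC))
E
```

```text
clock: 15.7
position: [0.5375, -0.1468, 0.0729]
ee_rot: [0.541, -0.538, 0.456, -0.458]
contact_force: [-0.0, 4.6, 16.8]
width: 0.0087
[ 0.53749246 -0.14684359  0.07294242] [-0.02762312  4.63987236 16.84612771] [0.76740639 0.24323816 0.08249868] -1.4061417165342278 [-0.3929883   0.38145147  1.77722635  0.00259011  0.97899704 -0.55908416]
```

View pics/s11.png

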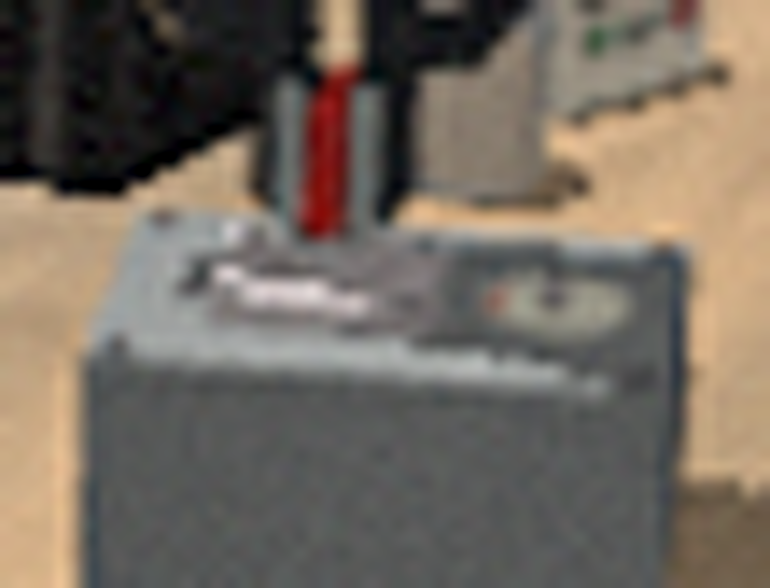

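View pics/t11.png

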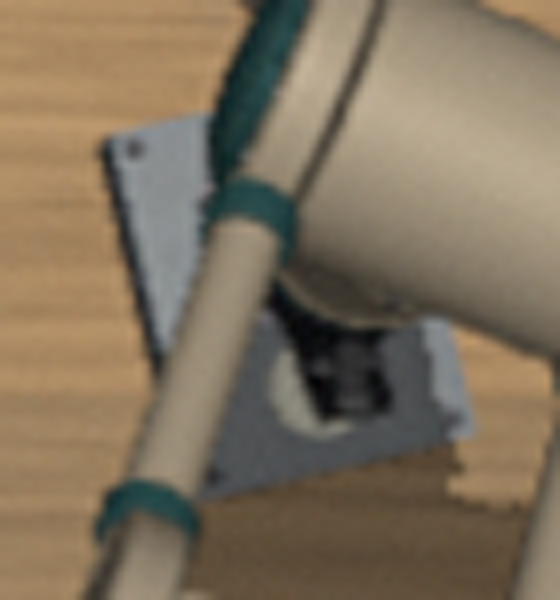

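```bash
python3 -m jog '[255,-0.04,0,0,0,0.3,0, 255,-0.04,0,0,0,0.45,0, 255,-0.04,0,0,0,0.45,0, 255,-0.04,0,0,0,0.45,0, 255,-0.04,0,0,0,0.45,0]' 120
python3 - <<'E'
from h import *
s,p,R=pose(); x=R.as_matrix()[:,0]; print(p,s["contact_force"],s["moment"],np.arctan2(x[1],x[0]),abs(s["qd"]).max(),s["width"])
c=cam("side"); x0,y0,f=350,226,32
a=cv2.imread("pics/side0.png")[y0:y0+16,x0:x0+20]; b=c["color"][y0:y0+16,x0:x0+20]
b=cv2.convertScaleAbs(b,alpha=1.5)
o=np.vstack([cv2.resize(k,None,fx=30,fy=18*1.0,interpolation=cv2.INTER_CUBIC) for k in(a,b)]); cv2.imwrite("pics/s12.png",o)
E
```

```text
clock: 16.42
position: [0.5375, -0.1468, 0.0729]
ee_rot: [0.526, -0.524, 0.473, -0.475]
contact_force: [0.1, 4.1, 16.5]
width: 0.0088
[ 0.53754412 -0.14681225  0.07293365] [ 0.05891147  4.12897144 16.54304314] [0.66804257 0.25097505 0.16398202] -1.4685129880272845 0.0014706375127973674 0.008815782958292372
```

View pics/s12.png

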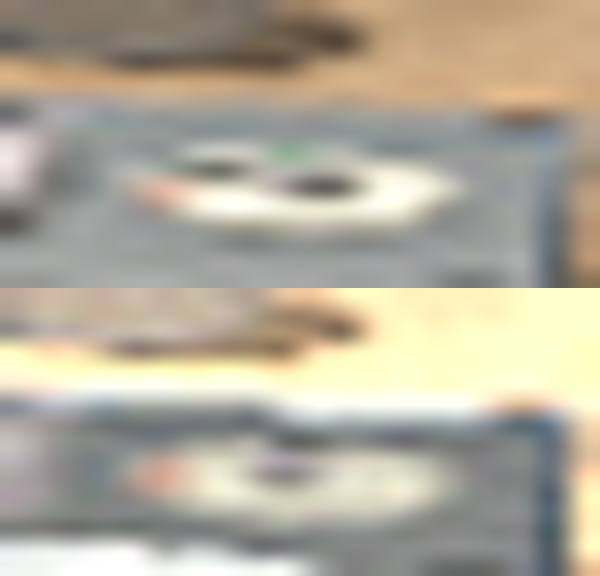

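The pointer's black tip now covers the green mark at (290,440), and the red mark at (160,475) is clear. The arm is still, with about 16 N of downward push and a 120 N grip. Handing in.

```bash
python3 -c "
from rig import *
sign_off(); s=get_state(); print(s['clock'],s['position'],s['contact_force'],s['width'])"
```

```text
the job is handed in; nothing more can be done
the job is handed in; nothing more can be done
```

I pulled the red key from the grey holder, pushed it past both pin levels until it hit a hard stop, and turned it clockwise about 97° by tool yaw. I handed in at about 16.4 s, still gripping and holding the key turned.

**Last checks before hand-in:**
- **Home:** the fingertips were at z = 0.0729 m against about 0.073 expected with the collar home. Downward push was about 16.5 N, and it had reached about 34 N when I tested the stop.
- **Turn:** in the side view the dial pointer covered the green mark. Twist on the wrist rose from about -0.07 to +0.16 N m, as it should against the spring or the end stop.
- **Grip and stillness:** the grip was set to 120 N, the finger opening was 8.8 mm on the 10 mm bow, and the joint speeds were close to zero.

**What disagreed or could not be checked:**
- **Camera offset:** the side camera was off by about 1 pixel, and the keyway turned out about 2 mm from the top-camera estimate. I followed the chamfer by force to find it.
- **Grip offset:** the key seems to sit about 1 mm off the fingers' centre line, which fits the remaining 4 N sideways force and is within the 6 mm limit.
- **Pointer from above:** the arm hid the pointer in the top view, so the turn was seen only from the side.
- **After hand-in:** the state could no longer be read, so the final one-second hold is not confirmed.
- **Bystanders:** I did not measure the blue key or the other items at the end. The moves stayed clear of them and no unexpected contact forces appeared.

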